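# Turn the pump over its stiff spot and lock it

## Robot

A 6-joint arm with a two-finger parallel gripper is mounted at the origin on a cart in front of the work surface, level with it; the furniture and walls round the work are solid. World frame = base frame: x ahead of the robot, y to its left, z up, the work surface at z = 0. Lengths are in mm, angles in rad, forces in N, time in s.
With the tool pointing down it reaches from about 375 to 925 mm from the base axis. Payload 5.7 kg.
Tool frame: the origin (TCP) lies at the very end of the fingers, on their centre line; the grasp point (between the pads) lies 19 mm behind it (r.tcp_to_grasp is the distance from the TCP to the grasp point, in mm); x points along the fingers, y is the direction in which the jaws open and shut, and the axes are right-handed (so a half turn about x gives the same grasp; the last joint's range is limited). The gripper opens to 88 mm and grips with 3 to 60 N. Pads are 20 mm wide; open, the fingers measure 115 mm over their backs; the gripper's body (75 mm by 178 mm) begins 61 mm behind the grasp point.
Start: joints at [1.004, 0.359, 1.51, -0, 1.272, -0.115], TCP at [261.939, 539.768, 222.623] pointing down, gripper open.
Joint ranges: [-2.97, 2.97], [-1.01, 2.36], [0.21, 2.38], [-0.96, 4.11], [0.2, 2.71], [-2.98, 2.98]. Speed limits (rad/s): [2.39, 2.39, 3.14, 3.14, 3.14, 3.14].

## Interface

Orientations are given as a 3x3 rotation matrix whose columns are the frame's x, y, z axes.
In Python, from bench import readout, eyes, sign_off, models, r gives the robot as it stands. The module is installed in compiled form; this text tells all that it offers.
- The arm moves only by the tool move_arm, never from a script. Its argument "deltas" is a list of rows, each a list of 3 entries, a list of its own where there are three numbers: the shift along the world's x, y, z in cm, then the turn, a rotation vector about the world's x, y, z in rad, then the opening, from 0 (shut) to 1 (fully open). In form: [[[dx, dy, dz], [wx, wy, wz], jaw], ...]. A call has 1 to 12 rows; each row shifts and turns the commanded pose from where the row before left it; what a row does not reach is not made up. A row lasts 1/12 s, in which the tool goes at most 41.7 mm and 7.16 degrees, less where a joint would pass 70% of its speed; a pose out of reach is approached as far as the arm can. A call is refused whole if a number of a shift passes 4.17 or a number of a turn 0.125, either way. A call with a gripper value outside its range is refused whole. The fingers move at their own pace and stop on an object; "force" is the grip in N (left out, the last holds). Time passes only in rows, so rows that do not move let the fingers close. It gives the time, the measured TCP pose, the force and the opening at its end, in the units of the state.
- readout.sense(): the state, without advancing time (a new reading comes with each control period).
- eyes.grab_frame(name): name is "side" or "top" or "wrist"; returns a dict with "frame" (420x560x3 uint8, red, green, blue), "mtx" (3x3 intrinsics, pixels), "extrinsics" (4x4, takes a point from world to camera coordinates). Camera axes: x right, y up, looking along -z (the intrinsics and any distortion apply to the point x, -y, -z); pixel columns grow to the right and rows downward; lengths in mm; the calibration is good to about 2 mm. A picture is of the moment at which its call begins. There is no depth.
- sign_off(): hands the job in, once; it reports no verdict.
Trained networks look in a picture, given as the dict that the camera call returned (one of the last four; its "shot" number tells which), for a name from the list of things; names that differ only in an ending like _2 or _b are one class to them, and where a whole thing is asked for, a point or a joint stands for the part that bears it (a point fixed in the world has none). Each returns a list of dicts, best first, with "score" (0 to 1); they miss things now and then, are a little off and sometimes report something else, mostly with a low value. They report only what shows in the picture. A call takes as long as a camera call.
- models.recognise(picture, label): "uv" ([column, row] in pixels, amid what is visible of it).
- models.regions_of(picture, label): "pixels" (420x560 bool, what is visible of it) and "uv" ([column, row] in pixels, amid what is visible of it).
- models.spot_point(picture, label): "uv" ([column, row] in pixels: a listed point, or the origin of a listed thing).
The state is a dict: "time_s": time; "joints": joint angles; "qvel": joint speeds; "effort": joint torques, N m; "tcp_pos": TCP position; "orientation": TCP orientation; "ft_force": force on the tool from outside, world axes, zero at the start; "ft_torque": the same for the moment, N m; "gripper_width": opening from 0.0 (shut) to 1.0 (fully open).
Only numpy, scipy, OpenCV 4.12 (cv2) and the standard library are available. Lean on these libraries where they do the work, as an engineer would, in place of code of your own. Each camera call takes 0.05 s, during which the arm holds its last target.

## Task

Turn the flywheel of the small pump slowly clockwise (seen from above) by its crank knob, feel the resistance rise to its peak and stop just past it, where the wheel has gone slack again; then let go and gently press the lock pin fully home so that it holds the wheel there. Leave the bottle, the screwdriver and the forceps where they are.

Things in the scene. Friction and masses are not known exactly. Their poses are not given: they have to be found in the camera images.
- pump: Small bench piston pump, fixed to the bench: grey closed crankcase 180x120 mm, 62 mm high, on a 196x150 mm foot plate; aluminium cylinder head with two brass nipples at its back (+x side), lock pin at its front (-x side). Origin on the bench directly under the flywheel axis, z up; its place and yaw differ.
- flywheel: Steel flywheel lying flat on the case, turning about the vertical axis; 110 mm diameter, rim top 80 mm above the bench. Origin on its axis, 68 mm above the bench. Clamped on its shaft at an angle that differs by 0.55 rad either way, so its pose does not tell where the stiff spot is: the peak comes 0.7 to 1.55 rad clockwise of the start, an end stop 0.6 rad after it.
- knob_top (a point): Middle of the top of the crank knob: upright black plastic handle, freely spinning on its own axis, about 20 mm diameter, 40 mm tall, its top 120 mm above the bench and its foot 80 mm, standing on the flywheel 42 mm from the wheel's axis.
- lock_pin: Steel lock pin in a brass collar, 75 mm from the wheel's axis on the pump's -x side; slides straight down with about 3 N friction and stays where left. Origin at its tip, inside the case. Its notch is on the shaft inside the case, out of sight: the notch is centred under the pin when the wheel is 0.15 rad past the peak; the pin enters within about 0.075 rad of that.
- pin_top (a point): Middle of the top of the lock pin's round steel head (22 mm diameter, 8 mm thick). It stands 104 mm above the bench when out, 89 mm when fully home (15 mm stroke). Where the notch is not under it the pin stops hard about 4 mm down.
- oil_bottle: White oil bottle with a pointed green nozzle, 38 mm diameter, 98 mm tall, standing behind the pump; origin at the centre of its base. Bystander.
- driver: Hex screwdriver with a dark red handle, 19x130x19 mm, lying in front of the pump; origin at the centre of its underside. Bystander.
- forceps: Steel forceps, 14x116x9 mm, lying to the right of the pump; origin at the centre of its underside. Bystander.
- hub_top (a point): Top of the hub bolt, on the axis, 88 mm above the bench. Turning clockwise: at first only drag, 0.06 N m (1.4 N at the knob); over the last 0.6 rad before the peak resistance grows, slowly, then steeply, to about 0.45 N m (11 N at the knob), then falls to plain drag within about 0.08 rad. Let go before the peak the wheel springs back; past it, it stays.

How it is judged (in metres and radians):
On the way:
1. the flywheel has been turned so far that its knob stands at least 25 mm from where it was (distance of knob_top from where it was at the start of the episode above 0.025 m), for 0.1 s.
At the end, for the whole second after the job is handed in: The flywheel stands just past its stiff spot with the lock pin home in the notch (its top less than 93 mm above the bench, of 104 mm when out and 89 mm fully home), the knob at least 25 mm from where it started, and wheel and pin are at rest (z of pin_top in the frame of pump below 0.093 m and distance of knob_top from where it was at the start of the episode above 0.025 m and angular speed of flywheel below 0.05 rad/s and linear speed of lock_pin below 0.005 m/s); the robot touches nothing.
It fails at once if the lock pin is pressed with more than 25 N (contact force between any of the fingers, the arm and lock_pin above 25 N).
It fails at once if the flywheel is spun faster than 3 rad/s (angular speed of flywheel above 3 rad/s).
It fails at once if the oil bottle is moved more than 15 mm or tipped (distance of oil_bottle from where it was at the start of the episode above 0.015 m or angle between oil_bottle's own z axis and vertical above 0.3 rad).
It fails at once if the screwdriver is moved more than 15 mm (distance of driver from where it was at the start of the episode above 0.015 m).
It fails at once if the forceps are moved more than 15 mm (distance of forceps from where it was at the start of the episode above 0.015 m).
It also fails if it takes over 67 s, if anything falls off the work surface, if the arm or the gripper's body presses on something with over 40 N, if the wrist force passes 120 N, or if a joint passes its speed limit or range.

## Working session

There is one attempt and no reset: what is moved stays moved. The work goes in short steps, Python scripts to look and compute and a tool call to move; the robot and the scene stay as the last step left them, time stands still between calls to the robot, and variables do not carry over. Pictures are saved under pics/ and viewed, and the job is handed in when it is done.

Besides the shell and the picture viewer there is one more tool, called after "Request:" as a command line: name --argument value ..., lists and objects as JSON in quotes. move_arm: Moves the arm, as the interface text tells. Its arguments: {"type":"object","properties":{"deltas":{"type":"array","items":{"type":"array"}},"force":{"type":"number"}},"required":["deltas"]}

```bash
mkdir -p pics
cat > h.py <<'E'
import numpy as np,cv2
from bench import readout, eyes, models, r
def ray(p,uv):
    K=np.array(p["mtx"]);E=np.array(p["extrinsics"])
    d=np.linalg.inv(K)@np.array([uv[0],uv[1],1.]);d=np.array([d[0],-d[1],-d[2]])
    R=E[:3,:3];t=E[:3,3]
    return -R.T@t, R.T@d
def at_z(p,uv,z):
    c,d=ray(p,uv);return c+d*(z-c[2])/d[2]
def proj(p,X):
    K=np.array(p["mtx"]);E=np.array(p["extrinsics"])
    c=E[:3,:3]@np.array(X,float)+E[:3,3];v=K@np.array([c[0],-c[1],-c[2]]);return v[:2]/v[2]
def tri(rs):
    A=np.zeros((3,3));b=np.zeros(3)
    for c,d in rs:
        d=d/np.linalg.norm(d);P=np.eye(3)-np.outer(d,d);A+=P;b+=P@c
    return np.linalg.solve(A,b)
def save(p,n): cv2.imwrite(f"pics/{n}.png",p["frame"][:,:,::-1])
E
python3 - <<'E'
from h import *
np.set_printoptions(precision=1,suppress=True)
print({k:v for k,v in readout.sense().items()})
P={}
for n in ("side","top","wrist"):
    P[n]=p=eyes.grab_frame(n);save(p,n+"0");print(n,p.keys(),ray(p,(280,210)))
for lab,z in (("knob_top",120),("hub_top",88),("pin_top",104),("oil_bottle",0),("driver",0),("forceps",0),("pump",0)):
    rs=[]
    for n in P:
        o=models.spot_point(P[n],lab)
        for q in o[:2]: print(lab,n,q["uv"],round(q["score"],2),at_z(P[n],q["uv"],z))
        if o and o[0]["score"]>.4: rs.append(ray(P[n],o[0]["uv"]))
    if len(rs)>1: print("  tri",tri(rs))
E
```

```text
{'time_s': 0.0, 'joints': array([ 1. ,  0.4,  1.5, -0. ,  1.3, -0.1]), 'qvel': array([-0., -0.,  0.,  0., -0.,  0.]), 'effort': array([  0. , -51.5, -27.1,   0.1,   0. ,  -0. ]), 'tcp_pos': array([261.6, 539.2, 221.8]), 'orientation': array([[-0. ,  0.4,  0.9],
       [-0. ,  0.9, -0.4],
       [-1. , -0. , -0. ]]), 'ft_force': array([ 0.8, -0.7,  0.3]), 'ft_torque': array([-0.,  0., -0.]), 'gripper_width': 1.001202237646787}
side dict_keys(['frame', 'mtx', 'extrinsics', 'shot']) (array([  15.2, -342. ,  739.6]), array([ 0.6,  0.3, -0.7]))
top dict_keys(['frame', 'mtx', 'extrinsics', 'shot']) (array([374.7, -31.9, 918.2]), array([ 0.2, -0. , -1. ]))
wrist dict_keys(['frame', 'mtx', 'extrinsics', 'shot']) (array([190.8, 574.3, 383.7]), array([ 0.3, -0.1, -1. ]))
knob_top side [250.7, 207.7] 0.76 [509.8  -3.7 120. ]
knob_top side [250.5, 207.3] 0.24 [510.4  -2.8 120. ]
knob_top top [253.0, 243.6] 0.57 [502.1  -7.3 120. ]
  tri [501.1  -8.4 130. ]
hub_top top [278.0, 255.6] 0.65 [486.6 -48.   88. ]
pin_top side [256.3, 263.7] 0.54 [416.4 -74.8 104. ]
pin_top side [234.0, 331.1] 0.49 [ 291.8 -114.1  104. ]
pin_top top [292.3, 296.8] 0.64 [417.5 -69.9 104. ]
  tri [418.8 -71.4  98.6]
oil_bottle side [252.0, 210.3] 0.66 [600.4  55.2   0. ]
oil_bottle top [216.1, 199.6] 0.62 [606.   66.1   0. ]
  tri [611.7  65.9 -16.5]
driver side [233.5, 334.5] 0.97 [331.1 -79.8   0. ]
driver top [290.6, 343.6] 0.72 [340.6 -70.3   0. ]
  tri [340.1 -71.6 -21.9]
forceps side [333.7, 272.8] 0.61 [ 541.9 -171.5    0. ]
forceps top [338.8, 233.7] 0.41 [ 538.6 -163.4    0. ]
  tri [ 541.8 -167.5   -4. ]
pump side [268.4, 262.2] 0.73 [497.7 -49.6   0. ]
pump top [275.0, 259.6] 0.76 [491.1 -44.1   0. ]
  tri [493.4 -47.4   2.4]
```

View pics/side0.png

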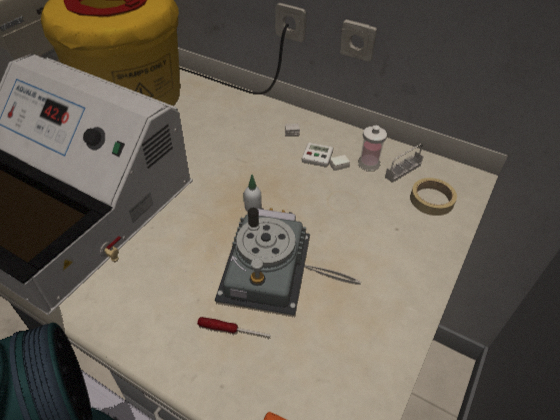

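View pics/top0.png

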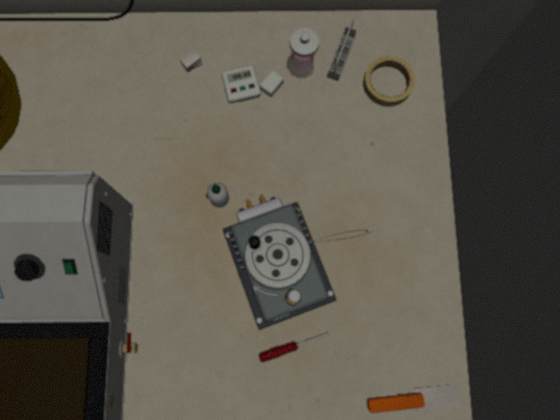

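The side view shows the pump upright, with the knob at (253,217), the pin at (257,266) and the forceps just right of it. The top view has the knob at (254,242), the hub at (278,255), the pin at (293,297) and the bottle at (217,192), all in agreement with the networks. Next I'll go up over the bath unit and across.

Request:
move_arm --deltas '[[[0,0,4],[0,0,0],1],[[0,0,4],[0,0,0],1],[[0,0,4],[0,0,0],1],[[0,0,4],[0,0,0],1],[[0.5,-1,3],[0,0,0.1],1],[[1,-3,0],[0,0,0.1],1],[[1,-3,0],[0,0,0.1],1],[[1,-3.5,0],[0,0,0.1],1],[[1,-3.5,0],[0,0,0],1],[[1.5,-3.5,0],[0,0,0],1],[[1.5,-3.5,0],[0,0,0],1],[[1.5,-3.5,0],[0,0,0],1]]'

```text
time_s: 2.2
tcp_pos: [352.0, 293.1, 412.8]
orientation: [[0.001, 0.051, 0.999], [0.0, 0.999, -0.051], [-1.0, 0.0, 0.001]]
ft_force: [-0.6, -1.1, 0.8]
gripper_width: 1.0
```

Request:
move_arm --deltas '[[[1.5,-3.5,0],[0,0,0],1],[[1.5,-3.5,0],[0,0,0],1],[[1.5,-3.5,0],[0,0,0],1],[[1.5,-3.5,0],[0,0,0],1],[[1.5,-3.5,0],[0,0,0],1],[[1.5,-3.5,0],[0,0,0],1],[[1.5,-3.5,0],[0,0,0],1],[[0,-3,-3],[0,0,0],1],[[0,-2,-3],[0,0,0],1],[[0,0,-3],[0,0,0],1],[[0,0,0],[0,0,0],1]]'

```text
time_s: 3.12
tcp_pos: [453.2, -0.4, 318.0]
orientation: [[-0.01, 0.055, 0.998], [0.001, 0.999, -0.055], [-1.0, 0.001, -0.01]]
ft_force: [-0.3, 0.5, -0.0]
gripper_width: 1.001
```

Run:
```python
from h import *
np.set_printoptions(precision=2,suppress=True)
s=readout.sense();print(s["time_s"],s["tcp_pos"],s["orientation"],s["joints"],s["ft_force"])
P={}
for n in ("side","top","wrist"):
    P[n]=p=eyes.grab_frame(n);save(p,n+"1")
for lab,z in (("knob_top",120),("hub_top",88),("pin_top",104),("pump",0)):
    rs=[]
    for n in P:
        o=models.spot_point(P[n],lab)
        for q in o[:2]: print(lab,n,q["uv"],round(q["score"],2),at_z(P[n],q["uv"],z))
```

```text
3.1167 [453.21  -0.38 318.01] [[-0.01  0.05  1.  ]
 [ 0.    1.   -0.05]
 [-1.    0.   -0.01]] [-0.15  0.07  1.66 -0.    1.43 -1.67] [-0.35  0.52 -0.03]
knob_top side [251.7, 210.8] 0.67 [504.08  -9.51 120.  ]
knob_top wrist [272.7, 224.7] 0.59 [508.95 -10.99 120.  ]
hub_top side [265.3, 234.6] 0.97 [491.53 -46.43  88.  ]
hub_top wrist [247.7, 204.3] 0.94 [488.13 -45.69  88.  ]
pin_top side [258.7, 261.2] 0.56 [423.06 -75.46 104.  ]
pin_top wrist [220.8, 158.6] 0.58 [420.67 -73.15 104.  ]
pump wrist [250.8, 189.1] 0.74 [486.16 -49.41   0.  ]
```

Run:
```python
from h import *
i=cv2.imread("pics/wrist1.png");cv2.imwrite("pics/w1b.png",cv2.resize(i[80:330,140:400],None,fx=2.3,fy=2.3,interpolation=2))
```

```text
(no output)
```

View pics/wrist1.png

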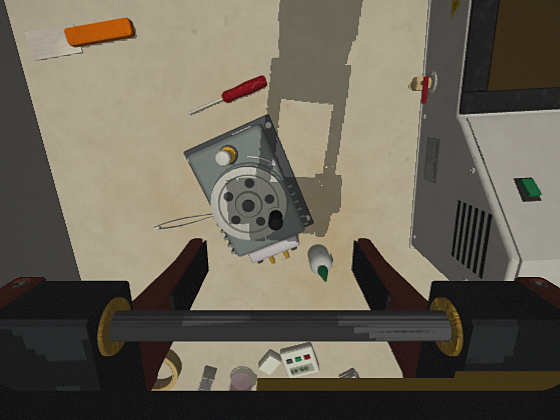

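View pics/w1b.png

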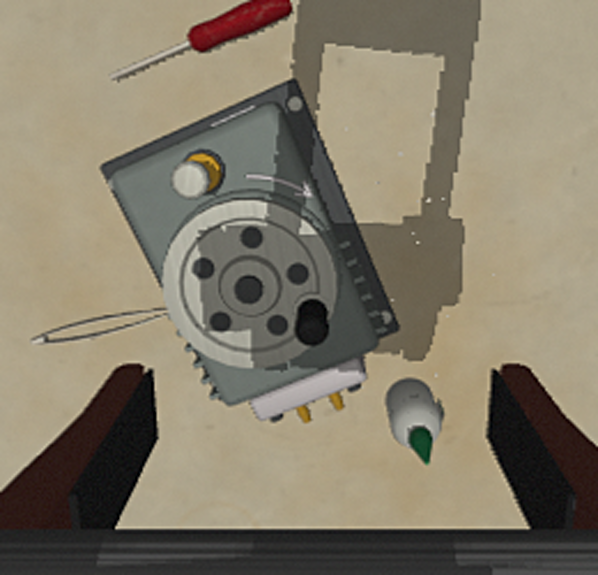

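The wrist picture shows the knob top at about (276,223), the hub at (248,205) and the pin head at (223,157); the bottle stands clear at (320,260).

Run:
```python
from h import *
np.set_printoptions(precision=2,suppress=True)
p=eyes.grab_frame("wrist")
for uv,z in (((276.1,222.6),120),((248.3,205.7),88),((222.5,157),104)): print(at_z(p,uv,z))
t=eyes.grab_frame("top")
for X in ((506,-7,120),(488,-46,88),(419,-72,104)): print(proj(p,X),proj(t,X))
```

```text
[507.39  -6.52 120.  ]
[491.42 -45.25  88.  ]
[419.87 -71.   104.  ]
[275.68 221.62] [252.81 241.19]
[247.57 203.4 ] [276.78 254.76]
[221.65 156.36] [293.58 295.87]
```

Request:
move_arm --deltas '[[[2,-0.2,-3],[0,0,0],1],[[2,-0.3,-3],[0,0,0],1],[[1.2,-0.2,-3],[0,0,0],1],[[0,0,-3],[0,0,0],1],[[0,0,-3],[0,0,0],1],[[0,0,-2.5],[0,0,0],1],[[0,0,0],[0,0,0],1],[[0,0,0],[0,0,0],1]]'

```text
time_s: 4.63
tcp_pos: [507.9, -6.6, 147.3]
orientation: [[-0.003, 0.052, 0.999], [0.0, 0.999, -0.052], [-1.0, 0.0, -0.003]]
ft_force: [0.0, 0.6, 0.7]
gripper_width: 1.001
```

Run:
```python
from h import *
np.set_printoptions(precision=2,suppress=True)
s=readout.sense();print(s["time_s"],s["tcp_pos"],s["orientation"],s["ft_force"])
P={}
for n in ("side","wrist"):
    P[n]=p=eyes.grab_frame(n);save(p,n+"2")
    print(n,proj(p,s["tcp_pos"]))
for lab,z in (("knob_top",120),("hub_top",88),("pin_top",104)):
    for n in P:
        o=models.spot_point(P[n],lab)
        for q in o[:1]: print(lab,n,q["uv"],round(q["score"],2),at_z(P[n],q["uv"],z))
```

```text
4.6333 [507.92  -6.59 147.34] [[-0.    0.05  1.  ]
 [ 0.    1.   -0.05]
 [-1.    0.   -0.  ]] [0.04 0.56 0.67]
side [251.13 198.38]
wrist [279.12 252.86]
knob_top side [249.9, 207.9] 0.47 [508.56  -2.67 120.  ]
knob_top wrist [274.6, 231.1] 0.76 [504.19  -9.58 120.  ]
hub_top side [261.0, 231.4] 0.86 [494.02 -35.55  88.  ]
hub_top wrist [228.3, 201.9] 0.82 [490.07 -45.8   88.  ]
pin_top side [258.4, 261.3] 0.63 [422.61 -75.13 104.  ]
pin_top wrist [174.4, 107.8] 0.92 [418.98 -71.87 104.  ]
```

View pics/wrist2.png

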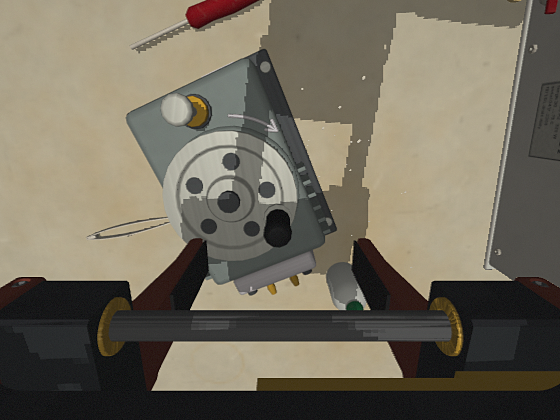

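The knob top at (277,231) lies between the fingers, and the hub at (228,202) and pin at (174,108) repeat the earlier positions. Going down to grip.

Request:
move_arm --deltas '[[[-0.3,-0.1,-2],[0,0,0],1],[[0,0,-2],[0,0,0],1],[[0,0,-1.5],[0,0,0],1],[[0,0,0],[0,0,0],0.6],[[0,0,0],[0,0,0],0.4],[[0,0,0],[0,0,0],0.3],[[0,0,0],[0,0,0],0.2],[[0,0,0],[0,0,0],0.1],[[0,0,0],[0,0,0],0],[[0,0,0],[0,0,0],0],[[0,0,0],[0,0,0],0],[[0,0,0],[0,0,0],0]]' --force 20

```text
time_s: 6.03
tcp_pos: [506.0, -7.7, 93.3]
orientation: [[0.0, 0.052, 0.999], [-0.0, 0.999, -0.052], [-1.0, -0.0, 0.0]]
ft_force: [0.8, 0.0, -0.1]
gripper_width: 0.36
```

Run:
```python
from h import *
np.set_printoptions(precision=2,suppress=True)
s=readout.sense();print(s["time_s"],s["tcp_pos"],s["gripper_width"]*88,s["ft_force"])
p=eyes.grab_frame("wrist");save(p,"wrist3")
```

```text
6.0333 [505.98  -7.68  93.32] 31.673813712370055 [ 0.79  0.01 -0.14]
```

View pics/wrist3.png

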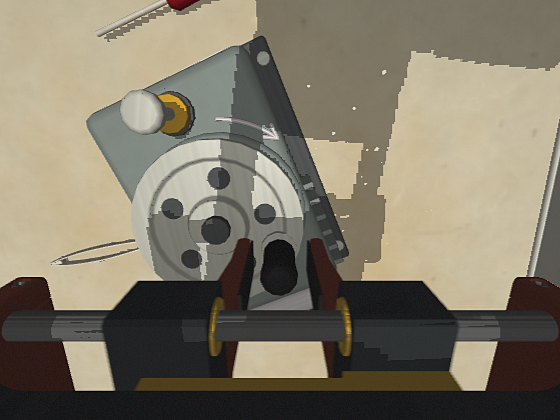

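The fingers are closing around the knob, top at about (279,268), with the jaws still partly open.

Request:
move_arm --deltas '[[[0,0,0],[0,0,0],0],[[0,0,0],[0,0,0],0],[[0,0,0],[0,0,0],0],[[0,0,0],[0,0,0],0],[[0,0,0],[0,0,0],0]]'

```text
time_s: 6.5
tcp_pos: [505.9, -8.0, 93.2]
orientation: [[-0.0, 0.052, 0.999], [-0.001, 0.999, -0.052], [-1.0, -0.001, -0.0]]
ft_force: [-0.9, -3.3, 0.7]
gripper_width: 0.222
```

Run:
```python
from h import *
np.set_printoptions(precision=2,suppress=True)
s=readout.sense();print(s["time_s"],s["tcp_pos"],s["gripper_width"]*88,s["ft_force"])
a=1.18;c=(490,-46);R=42;st=.05
for i in range(32):
    b=a-st;print(i,round(a-1.18,2),[round(R*(np.cos(b)-np.cos(a))/10,3),round(R*(np.sin(b)-np.sin(a))/10,3)]);a=b
```

```text
6.5 [505.89  -8.01  93.16] 19.505782902265327 [-0.86 -3.34  0.67]
0 0.0 [np.float64(0.192), np.float64(-0.085)]
1 -0.05 [np.float64(0.188), np.float64(-0.094)]
2 -0.1 [np.float64(0.183), np.float64(-0.104)]
3 -0.15 [np.float64(0.177), np.float64(-0.113)]
4 -0.2 [np.float64(0.171), np.float64(-0.121)]
5 -0.25 [np.float64(0.165), np.float64(-0.13)]
6 -0.3 [np.float64(0.158), np.float64(-0.138)]
7 -0.35 [np.float64(0.151), np.float64(-0.146)]
8 -0.4 [np.float64(0.144), np.float64(-0.153)]
9 -0.45 [np.float64(0.136), np.float64(-0.16)]
10 -0.5 [np.float64(0.128), np.float64(-0.167)]
11 -0.55 [np.float64(0.119), np.float64(-0.173)]
12 -0.6 [np.float64(0.111), np.float64(-0.178)]
13 -0.65 [np.float64(0.102), np.float64(-0.184)]
14 -0.7 [np.float64(0.092), np.float64(-0.189)]
15 -0.75 [np.float64(0.083), np.float64(-0.193)]
16 -0.8 [np.float64(0.073), np.float64(-0.197)]
17 -0.85 [np.float64(0.063), np.float64(-0.2)]
18 -0.9 [np.float64(0.053), np.float64(-0.203)]
19 -0.95 [np.float64(0.043), np.float64(-0.206)]
20 -1.0 [np.float64(0.032), np.float64(-0.207)]
21 -1.05 [np.float64(0.022), np.float64(-0.209)]
22 -1.1 [np.float64(0.012), np.float64(-0.21)]
23 -1.15 [np.float64(0.001), np.float64(-0.21)]
24 -1.2 [np.float64(-0.009), np.float64(-0.21)]
25 -1.25 [np.float64(-0.02), np.float64(-0.209)]
26 -1.3 [np.float64(-0.03), np.float64(-0.208)]
27 -1.35 [np.float64(-0.041), np.float64(-0.206)]
28 -1.4 [np.float64(-0.051), np.float64(-0.204)]
29 -1.45 [np.float64(-0.061), np.float64(-0.201)]
30 -1.5 [np.float64(-0.071), np.float64(-0.198)]
31 -1.55 [np.float64(-0.081), np.float64(-0.194)]
```

Gripped at 19.5 mm, which matches the knob diameter. First 0.5 rad.

Request:
move_arm --deltas '[[[0.19,-0.085,0],[0,0,0],0],[[0.19,-0.095,0],[0,0,0],0],[[0.18,-0.105,0],[0,0,0],0],[[0.18,-0.115,0],[0,0,0],0],[[0.17,-0.12,0],[0,0,0],0],[[0.165,-0.13,0],[0,0,0],0],[[0.16,-0.14,0],[0,0,0],0],[[0.15,-0.145,0],[0,0,0],0],[[0.145,-0.155,0],[0,0,0],0],[[0.135,-0.16,0],[0,0,0],0]]'

```text
time_s: 7.33
tcp_pos: [521.7, -20.1, 93.0]
orientation: [[-0.002, 0.052, 0.999], [0.0, 0.999, -0.052], [-1.0, 0.0, -0.002]]
ft_force: [-4.6, -2.5, 4.2]
gripper_width: 0.22
```

```bash
cat > s.py <<'E'
from h import *
s=readout.sense();p=s["tcp_pos"];d=p[:2]-np.array([490,-46]);th=np.arctan2(d[1],d[0]);f=s["ft_force"]
t=np.array([np.sin(th),-np.cos(th)])
print("t",s["time_s"],"p",p.round(2),"th",th.round(3),"turn",(1.18-th).round(3),"R",np.linalg.norm(d).round(1),"f",f.round(1),"resist",-(f[:2]@t).round(2),"rad",(f[:2]@d/np.linalg.norm(d)).round(1),"w",round(s["gripper_width"]*88,1))
E
python3 s.py
```

```text
t 7.3333 p [521.7  -20.12  93.04] th 0.685 turn 0.495 R 40.9 f [-4.6 -2.5  4.2] resist 0.99 rad -5.1 w 19.4
```

Request:
move_arm --deltas '[[[0.09,-0.18,0],[0,0,0],0],[[0.09,-0.19,0],[0,0,0],0]]'

```text
time_s: 7.5
tcp_pos: [524.0, -23.6, 93.1]
orientation: [[-0.001, 0.052, 0.999], [0.001, 0.999, -0.052], [-1.0, 0.001, -0.001]]
ft_force: [-4.0, -0.2, 3.2]
gripper_width: 0.219
```

```bash
python3 s.py
```

```text
t 7.5 p [524.01 -23.61  93.08] th 0.582 turn 0.598 R 40.7 f [-4.  -0.2  3.2] resist 2.06 rad -3.4 w 19.3
```

Request:
move_arm --deltas '[[[0.055,-0.09,0],[0,0,0],0],[[0.05,-0.09,0],[0,0,0],0]]'

```text
time_s: 7.67
tcp_pos: [525.3, -25.6, 93.1]
orientation: [[-0.001, 0.052, 0.999], [0.0, 0.999, -0.052], [-1.0, 0.0, -0.001]]
ft_force: [-4.3, -0.2, 5.1]
gripper_width: 0.22
```

```bash
python3 s.py
```

```text
t 7.6667 p [525.27 -25.58  93.08] th 0.525 turn 0.655 R 40.8 f [-4.3 -0.2  5.1] resist 1.96 rad -3.8 w 19.4
```

Request:
move_arm --deltas '[[[0.05,-0.095,0],[0,0,0],0],[[0.045,-0.095,0],[0,0,0],0]]'

```text
time_s: 7.83
tcp_pos: [526.3, -27.5, 93.1]
orientation: [[-0.0, 0.052, 0.999], [0.0, 0.999, -0.052], [-1.0, 0.0, -0.0]]
ft_force: [-4.5, -0.3, 3.7]
gripper_width: 0.223
```

```bash
python3 s.py
```

```text
t 7.8333 p [526.3  -27.49  93.11] th 0.472 turn 0.708 R 40.7 f [-4.5 -0.3  3.7] resist 1.79 rad -4.1 w 19.6
```

Request:
move_arm --deltas '[[[0.04,-0.095,0],[0,0,0],0],[[0.035,-0.095,0],[0,0,0],0]]'

```text
time_s: 8.0
tcp_pos: [527.2, -29.4, 93.1]
orientation: [[-0.0, 0.052, 0.999], [0.0, 0.999, -0.052], [-1.0, 0.0, -0.0]]
ft_force: [-3.5, 1.6, 2.9]
gripper_width: 0.223
```

```bash
python3 s.py
```

```text
t 8.0 p [527.16 -29.44  93.11] th 0.419 turn 0.761 R 40.7 f [-3.5  1.6  2.9] resist 2.88 rad -2.5 w 19.7
```

Request:
move_arm --deltas '[[[0.035,-0.1,0],[0,0,0],0],[[0.03,-0.1,0],[0,0,0],0]]'

```text
time_s: 8.17
tcp_pos: [527.9, -31.4, 93.1]
orientation: [[0.0, 0.052, 0.999], [0.0, 0.999, -0.052], [-1.0, 0.0, 0.0]]
ft_force: [-3.4, 2.1, 2.7]
gripper_width: 0.22
```

```bash
python3 s.py
```

```text
t 8.1667 p [527.93 -31.38  93.13] th 0.368 turn 0.812 R 40.6 f [-3.4  2.1  2.7] resist 3.19 rad -2.4 w 19.4
```

Request:
move_arm --deltas '[[[0.03,-0.1,0],[0,0,0],0],[[0.025,-0.1,0],[0,0,0],0]]'

```text
time_s: 8.33
tcp_pos: [528.5, -33.2, 93.1]
orientation: [[0.0, 0.052, 0.999], [0.0, 0.999, -0.052], [-1.0, 0.001, 0.0]]
ft_force: [-3.7, 2.6, 2.3]
gripper_width: 0.223
```

```bash
python3 s.py
```

```text
t 8.3333 p [528.49 -33.24  93.15] th 0.32 turn 0.86 R 40.6 f [-3.7  2.6  2.3] resist 3.64 rad -2.7 w 19.6
```

Request:
move_arm --deltas '[[[0.025,-0.1,0],[0,0,0],0],[[0.02,-0.1,0],[0,0,0],0]]'

```text
time_s: 8.5
tcp_pos: [529.1, -35.3, 93.2]
orientation: [[0.0, 0.052, 0.999], [0.0, 0.999, -0.052], [-1.0, 0.0, 0.0]]
ft_force: [-1.6, 2.4, 2.0]
gripper_width: 0.213
```

```bash
python3 s.py
```

```text
t 8.5 p [529.08 -35.3   93.18] th 0.267 turn 0.913 R 40.5 f [-1.6  2.4  2. ] resist 2.79 rad -0.9 w 18.8
```

Request:
move_arm --deltas '[[[0.02,-0.1,0],[0,0,0],0],[[0.015,-0.1,0],[0,0,0],0]]'

```text
time_s: 8.67
tcp_pos: [529.5, -37.3, 93.2]
orientation: [[0.001, 0.052, 0.999], [0.0, 0.999, -0.052], [-1.0, 0.0, 0.001]]
ft_force: [-2.0, 4.2, 1.7]
gripper_width: 0.223
```

```bash
python3 s.py
```

```text
t 8.6667 p [529.54 -37.34  93.19] th 0.216 turn 0.964 R 40.5 f [-2.   4.2  1.7] resist 4.59 rad -1.1 w 19.6
```

Request:
move_arm --deltas '[[[0.02,-0.1,0],[0,0,0],0]]'

```text
time_s: 8.75
tcp_pos: [529.8, -38.4, 93.2]
orientation: [[0.001, 0.052, 0.999], [0.0, 0.999, -0.052], [-1.0, 0.0, 0.001]]
ft_force: [-1.1, 4.1, 1.3]
gripper_width: 0.214
```

```bash
python3 s.py
```

```text
t 8.75 p [529.76 -38.37  93.21] th 0.19 turn 0.99 R 40.5 f [-1.1  4.1  1.3] resist 4.28 rad -0.3 w 18.8
```

Request:
move_arm --deltas '[[[0.015,-0.1,0],[0,0,0],0]]'

```text
time_s: 8.83
tcp_pos: [529.9, -39.4, 93.2]
orientation: [[0.001, 0.052, 0.999], [0.0, 0.999, -0.052], [-1.0, 0.0, 0.001]]
ft_force: [-0.5, 5.2, 1.8]
gripper_width: 0.221
```

```bash
python3 s.py
```

```text
t 8.8333 p [529.9  -39.39  93.22] th 0.164 turn 1.016 R 40.4 f [-0.5  5.2  1.8] resist 5.23 rad 0.3 w 19.4
```

Request:
move_arm --deltas '[[[0.015,-0.1,0],[0,0,0],0]]'

```text
time_s: 8.92
tcp_pos: [530.0, -40.4, 93.2]
orientation: [[0.001, 0.052, 0.999], [0.0, 0.999, -0.052], [-1.0, 0.0, 0.001]]
ft_force: [-0.3, 5.6, 1.4]
gripper_width: 0.215
```

```bash
python3 s.py
```

```text
t 8.9167 p [530.04 -40.38  93.22] th 0.139 turn 1.041 R 40.4 f [-0.3  5.6  1.4] resist 5.55 rad 0.5 w 18.9
```

Request:
move_arm --deltas '[[[0.01,-0.1,0],[0,0,0],0]]'

```text
time_s: 9.0
tcp_pos: [530.2, -41.4, 93.2]
orientation: [[0.001, 0.052, 0.999], [0.0, 0.999, -0.052], [-1.0, 0.0, 0.001]]
ft_force: [-0.0, 4.5, 1.4]
gripper_width: 0.22
```

```bash
python3 s.py
```

```text
t 9.0 p [530.16 -41.36  93.23] th 0.115 turn 1.065 R 40.4 f [-0.   4.5  1.4] resist 4.44 rad 0.5 w 19.4
```

Request:
move_arm --deltas '[[[0.01,-0.1,0],[0,0,0],0]]'

```text
time_s: 9.08
tcp_pos: [530.2, -42.3, 93.2]
orientation: [[0.001, 0.052, 0.999], [0.0, 0.999, -0.052], [-1.0, 0.0, 0.001]]
ft_force: [-0.1, 5.6, 0.9]
gripper_width: 0.219
```

```bash
python3 s.py
```

```text
t 9.0833 p [530.25 -42.29  93.21] th 0.092 turn 1.088 R 40.4 f [-0.1  5.6  0.9] resist 5.62 rad 0.4 w 19.3
```

Request:
move_arm --deltas '[[[0.01,-0.1,0],[0,0,0],0]]'

```text
time_s: 9.17
tcp_pos: [530.4, -43.2, 93.2]
orientation: [[0.001, 0.052, 0.999], [0.001, 0.999, -0.052], [-1.0, 0.001, 0.001]]
ft_force: [0.7, 7.1, 0.8]
gripper_width: 0.218
```

```bash
python3 s.py
```

```text
t 9.1667 p [530.36 -43.22  93.22] th 0.069 turn 1.111 R 40.5 f [0.7 7.1 0.8] resist 6.98 rad 1.2 w 19.2
```

Request:
move_arm --deltas '[[[0.005,-0.1,0],[0,0,0],0]]' --force 30

```text
time_s: 9.25
tcp_pos: [530.4, -44.1, 93.2]
orientation: [[0.001, 0.052, 0.999], [0.001, 0.999, -0.052], [-1.0, 0.001, 0.001]]
ft_force: [-0.1, 7.2, 1.7]
gripper_width: 0.224
```

```bash
python3 s.py
```

```text
t 9.25 p [530.4  -44.1   93.21] th 0.047 turn 1.133 R 40.4 f [-0.1  7.2  1.7] resist 7.16 rad 0.2 w 19.7
```

Request:
move_arm --deltas '[[[0.005,-0.1,0],[0,0,0],0]]'

```text
time_s: 9.33
tcp_pos: [530.4, -45.0, 93.2]
orientation: [[0.001, 0.052, 0.999], [0.001, 0.999, -0.052], [-1.0, 0.001, 0.001]]
ft_force: [0.5, 7.7, 0.7]
gripper_width: 0.218
```

```bash
python3 s.py
```

```text
t 9.3333 p [530.44 -44.99  93.22] th 0.025 turn 1.155 R 40.5 f [0.5 7.7 0.7] resist 7.69 rad 0.7 w 19.2
```

Request:
move_arm --deltas '[[[0,-0.1,0],[0,0,0],0]]'

```text
time_s: 9.42
tcp_pos: [530.5, -45.9, 93.2]
orientation: [[0.001, 0.052, 0.999], [0.001, 0.999, -0.052], [-1.0, 0.001, 0.001]]
ft_force: [0.6, 7.2, 1.5]
gripper_width: 0.216
```

```bash
python3 s.py
```

```text
t 9.4167 p [530.46 -45.87  93.2 ] th 0.003 turn 1.177 R 40.5 f [0.6 7.2 1.5] resist 7.17 rad 0.6 w 19.0
```

Request:
move_arm --deltas '[[[0,-0.1,0],[0,0,0],0]]'

```text
time_s: 9.5
tcp_pos: [530.4, -46.7, 93.2]
orientation: [[0.001, 0.052, 0.999], [0.001, 0.999, -0.052], [-1.0, 0.001, 0.001]]
ft_force: [0.2, 8.3, 1.0]
gripper_width: 0.216
```

```bash
python3 s.py
```

```text
t 9.5 p [530.45 -46.71  93.21] th -0.018 turn 1.198 R 40.5 f [0.2 8.3 1. ] resist 8.26 rad 0.0 w 19.0
```

Request:
move_arm --deltas '[[[-0.005,-0.1,0],[0,0,0],0]]'

```text
time_s: 9.58
tcp_pos: [530.4, -47.6, 93.2]
orientation: [[0.001, 0.052, 0.999], [0.002, 0.999, -0.052], [-1.0, 0.002, 0.001]]
ft_force: [1.3, 8.7, 0.6]
gripper_width: 0.217
```

```bash
python3 s.py
```

```text
t 9.5833 p [530.43 -47.56  93.21] th -0.039 turn 1.219 R 40.5 f [1.3 8.7 0.6] resist 8.79 rad 1.0 w 19.1
```

Request:
move_arm --deltas '[[[-0.005,-0.1,0],[0,0,0],0]]'

```text
time_s: 9.67
tcp_pos: [530.4, -48.4, 93.2]
orientation: [[0.001, 0.053, 0.999], [0.002, 0.999, -0.053], [-1.0, 0.002, 0.001]]
ft_force: [1.2, 10.3, 0.8]
gripper_width: 0.219
```

```bash
python3 s.py
```

```text
t 9.6667 p [530.41 -48.38  93.21] th -0.059 turn 1.239 R 40.5 f [ 1.2 10.3  0.8] resist 10.36 rad 0.6 w 19.2
```

Request:
move_arm --deltas '[[[-0.005,-0.1,0],[0,0,0],0]]'

```text
time_s: 9.75
tcp_pos: [530.3, -49.2, 93.2]
orientation: [[0.001, 0.053, 0.999], [0.002, 0.999, -0.053], [-1.0, 0.002, 0.001]]
ft_force: [-0.1, 11.8, 2.1]
gripper_width: 0.214
```

```bash
python3 s.py
```

```text
t 9.75 p [530.35 -49.21  93.2 ] th -0.079 turn 1.259 R 40.5 f [-0.1 11.8  2.1] resist 11.8 rad -1.0 w 18.8
```

Request:
move_arm --deltas '[[[-0.005,-0.1,0],[0,0,0],0]]'

```text
time_s: 9.83
tcp_pos: [530.3, -50.0, 93.2]
orientation: [[0.001, 0.053, 0.999], [0.003, 0.999, -0.053], [-1.0, 0.003, 0.001]]
ft_force: [1.2, 12.5, 1.7]
gripper_width: 0.218
```

```bash
python3 s.py
```

```text
t 9.8333 p [530.29 -50.02  93.21] th -0.099 turn 1.279 R 40.5 f [ 1.2 12.5  1.7] resist 12.53 rad -0.0 w 19.2
```

Near the peak; one row at a time.

Request:
move_arm --deltas '[[[-0.01,-0.08,0],[0,0,0],0]]'

```text
time_s: 9.92
tcp_pos: [530.2, -50.7, 93.2]
orientation: [[0.001, 0.053, 0.999], [0.003, 0.999, -0.053], [-1.0, 0.003, 0.001]]
ft_force: [1.2, 12.2, 1.1]
gripper_width: 0.215
```

```bash
python3 s.py
```

```text
t 9.9167 p [530.23 -50.67  93.22] th -0.115 turn 1.295 R 40.5 f [ 1.2 12.2  1.1] resist 12.28 rad -0.2 w 18.9
```

Request:
move_arm --deltas '[[[-0.01,-0.08,0],[0,0,0],0]]'

```text
time_s: 10.0
tcp_pos: [530.2, -51.3, 93.2]
orientation: [[0.001, 0.053, 0.999], [0.003, 0.999, -0.053], [-1.0, 0.003, 0.001]]
ft_force: [0.2, 12.4, 1.3]
gripper_width: 0.221
```

```bash
python3 s.py
```

```text
t 10.0 p [530.17 -51.34  93.22] th -0.132 turn 1.312 R 40.5 f [ 0.2 12.4  1.3] resist 12.31 rad -1.5 w 19.4
```

Request:
move_arm --deltas '[[[-0.01,-0.08,0],[0,0,0],0]]'

```text
time_s: 10.08
tcp_pos: [530.0, -52.3, 93.2]
orientation: [[0.001, 0.053, 0.999], [0.003, 0.999, -0.053], [-1.0, 0.003, 0.001]]
ft_force: [-0.6, 9.1, 1.5]
gripper_width: 0.214
```

```bash
python3 s.py
```

```text
t 10.0833 p [530.05 -52.32  93.22] th -0.157 turn 1.337 R 40.5 f [-0.6  9.1  1.5] resist 8.93 rad -2.0 w 18.9
```

The peak was at y ≈ -51.2 (12.4 N), and the force is now falling. The target is about 6.3 mm of arc past it, at y ≈ -57.5.

Request:
move_arm --deltas '[[[-0.01,-0.05,0],[0,0,0],0]]'

```text
time_s: 10.17
tcp_pos: [529.9, -53.4, 93.2]
orientation: [[0.001, 0.052, 0.999], [0.001, 0.999, -0.052], [-1.0, 0.002, 0.001]]
ft_force: [1.2, 8.6, 1.0]
gripper_width: 0.216
```

```bash
python3 s.py
```

```text
t 10.1667 p [529.92 -53.42  93.21] th -0.184 turn 1.364 R 40.6 f [1.2 8.6 1. ] resist 8.68 rad -0.4 w 19.0
```

Request:
move_arm --deltas '[[[-0.01,-0.05,0],[0,0,0],0]]'

```text
time_s: 10.25
tcp_pos: [529.8, -54.3, 93.2]
orientation: [[0.001, 0.052, 0.999], [0.001, 0.999, -0.052], [-1.0, 0.001, 0.001]]
ft_force: [-0.6, 4.4, 1.6]
gripper_width: 0.217
```

```bash
python3 s.py
```

```text
t 10.25 p [529.8  -54.32  93.23] th -0.206 turn 1.386 R 40.7 f [-0.6  4.4  1.6] resist 4.23 rad -1.5 w 19.1
```

Request:
move_arm --deltas '[[[-0.01,-0.05,0],[0,0,0],0]]'

```text
time_s: 10.33
tcp_pos: [529.6, -55.3, 93.2]
orientation: [[0.001, 0.052, 0.999], [-0.0, 0.999, -0.052], [-1.0, -0.0, 0.001]]
ft_force: [0.3, 5.6, 1.6]
gripper_width: 0.217
```

```bash
python3 s.py
```

```text
t 10.3333 p [529.57 -55.33  93.2 ] th -0.232 turn 1.412 R 40.7 f [0.3 5.6 1.6] resist 5.57 rad -1.0 w 19.1
```

Request:
move_arm --deltas '[[[-0.01,-0.05,0],[0,0,0],0]]'

```text
time_s: 10.42
tcp_pos: [529.5, -55.7, 93.2]
orientation: [[0.001, 0.052, 0.999], [0.0, 0.999, -0.052], [-1.0, 0.0, 0.001]]
ft_force: [-0.6, 5.2, 1.8]
gripper_width: 0.215
```

```bash
python3 s.py
```

```text
t 10.4167 p [529.49 -55.69  93.22] th -0.241 turn 1.421 R 40.7 f [-0.6  5.2  1.8] resist 4.91 rad -1.9 w 18.9
```

Request:
move_arm --deltas '[[[-0.01,-0.05,0],[0,0,0],0]]'

```text
time_s: 10.5
tcp_pos: [529.3, -56.4, 93.2]
orientation: [[0.001, 0.052, 0.999], [-0.0, 0.999, -0.052], [-1.0, 0.0, 0.001]]
ft_force: [-0.2, 3.1, 1.0]
gripper_width: 0.215
```

```bash
python3 s.py
```

```text
t 10.5 p [529.34 -56.39  93.2 ] th -0.258 turn 1.438 R 40.7 f [-0.2  3.1  1. ] resist 2.91 rad -1.0 w 18.9
```

Request:
move_arm --deltas '[[[0,0,0],[0,0,0],0]]'

```text
time_s: 10.58
tcp_pos: [529.2, -56.9, 93.2]
orientation: [[0.0, 0.052, 0.999], [-0.001, 0.999, -0.052], [-1.0, -0.001, 0.0]]
ft_force: [-0.9, 2.7, 1.1]
gripper_width: 0.215
```

```bash
python3 s.py
```

```text
t 10.5833 p [529.21 -56.9   93.19] th -0.271 turn 1.451 R 40.7 f [-0.9  2.7  1.1] resist 2.4 rad -1.6 w 19.0
```

Request:
move_arm --deltas '[[[-0.015,-0.05,0],[0,0,0],0],[[-0.01,-0.03,0],[0,0,0],0],[[0,0,0],[0,0,0],0],[[0,0,0],[0,0,0],0]]'

```text
time_s: 10.92
tcp_pos: [529.1, -57.2, 93.3]
orientation: [[0.001, 0.052, 0.999], [-0.0, 0.999, -0.052], [-1.0, 0.0, 0.001]]
ft_force: [0.9, 4.3, 1.2]
gripper_width: 0.217
```

```bash
python3 s.py
python3 - <<'E'
from h import *
p=eyes.grab_frame("wrist");save(p,"wrist4")
E
```

```text
t 10.9167 p [529.12 -57.15  93.25] th -0.278 turn 1.458 R 40.7 f [0.9 4.3 1.2] resist 4.36 rad -0.3 w 19.1
```

View pics/wrist4.png

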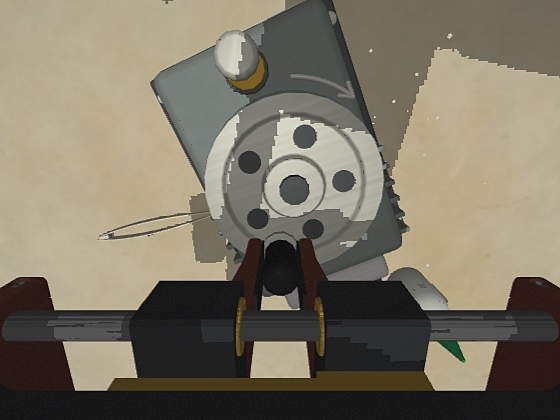

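The wrist picture shows the knob at (281,268), still gripped, and the pin clear at (237,55).

Request:
move_arm --deltas '[[[0,0,0],[0,0,0],0]]'

```text
time_s: 11.05
tcp_pos: [529.1, -57.2, 93.2]
orientation: [[0.001, 0.052, 0.999], [-0.0, 0.999, -0.052], [-1.0, -0.0, 0.001]]
ft_force: [1.0, 5.2, 1.3]
gripper_width: 0.217
```

```bash
python3 s.py
```

```text
t 11.05 p [529.11 -57.16  93.25] th -0.278 turn 1.458 R 40.7 f [1.  5.2 1.3] resist 5.24 rad -0.5 w 19.1
```

Request:
move_arm --deltas '[[[-0.01,-0.04,0],[0,0,0],0]]'

```text
time_s: 11.13
tcp_pos: [529.0, -57.4, 93.2]
orientation: [[0.001, 0.052, 0.999], [0.0, 0.999, -0.052], [-1.0, 0.0, 0.001]]
ft_force: [1.1, 6.2, 1.0]
gripper_width: 0.216
```

```bash
python3 s.py
```

```text
t 11.1333 p [528.99 -57.41  93.23] th -0.285 turn 1.465 R 40.6 f [1.1 6.2 1. ] resist 6.25 rad -0.7 w 19.0
```

Request:
move_arm --deltas '[[[0,0,0],[0,0,0],0]]'

```text
time_s: 11.22
tcp_pos: [529.0, -57.5, 93.2]
orientation: [[0.0, 0.052, 0.999], [0.0, 0.999, -0.052], [-1.0, 0.0, 0.0]]
ft_force: [1.4, 4.6, 0.8]
gripper_width: 0.213
```

```bash
python3 s.py
```

```text
t 11.2167 p [528.96 -57.48  93.22] th -0.287 turn 1.467 R 40.6 f [1.4 4.6 0.8] resist 4.76 rad 0.0 w 18.8
```

Request:
move_arm --deltas '[[[0.01,0.05,0],[0,0,0],0],[[0,0,0],[0,0,0],0]]'

```text
time_s: 11.38
tcp_pos: [529.0, -57.4, 93.2]
orientation: [[0.0, 0.052, 0.999], [-0.001, 0.999, -0.052], [-1.0, -0.001, 0.0]]
ft_force: [1.2, 3.4, 0.8]
gripper_width: 0.216
```

```bash
python3 s.py
```

```text
t 11.3833 p [529.04 -57.42  93.23] th -0.285 turn 1.465 R 40.7 f [1.2 3.4 0.8] resist 3.63 rad 0.2 w 19.0
```

Request:
move_arm --deltas '[[[0.01,0.05,0],[0,0,0],0],[[0,0,0],[0,0,0],0]]'

```text
time_s: 11.55
tcp_pos: [529.0, -57.2, 93.2]
orientation: [[0.0, 0.051, 0.999], [-0.001, 0.999, -0.051], [-1.0, -0.001, 0.0]]
ft_force: [0.6, 0.3, 1.1]
gripper_width: 0.218
```

```bash
python3 s.py
```

```text
t 11.55 p [529.04 -57.18  93.22] th -0.279 turn 1.459 R 40.6 f [0.6 0.3 1.1] resist 0.44 rad 0.5 w 19.2
```

Backing off took the force to about zero and the wheel stayed put, so it is slack and past the peak. Releasing.

Request:
move_arm --deltas '[[[0,0,0],[0,0,0],0.4],[[0,0,0],[0,0,0],0.5],[[0,0,0],[0,0,0],0.5],[[0,0,0],[0,0,0],0.5],[[0,0,1],[0,0,0],0.5],[[0,0,2],[0,0,0],0.5],[[0,0,3],[0,0,0],0.5],[[0,0,3],[0,0,0],0.5],[[-2,-0.3,0],[0,0,0],0],[[-3,-0.4,0],[0,0,0],0],[[-3,-0.4,0],[0,0,0],0],[[-3,-0.4,0],[0,0,0],0]]' --force 10

```text
time_s: 12.55
tcp_pos: [417.9, -71.7, 183.9]
orientation: [[0.001, 0.051, 0.999], [-0.001, 0.999, -0.051], [-1.0, -0.001, 0.001]]
ft_force: [-0.1, -0.8, -0.1]
gripper_width: 0.239
```

Request:
move_arm --deltas '[[[0,0,0],[0,0,0],0],[[0,0,0],[0,0,0],0],[[0,0,0],[0,0,0],0],[[0,0,0],[0,0,0],0]]'

```text
time_s: 12.88
tcp_pos: [420.6, -71.9, 183.8]
orientation: [[0.002, 0.052, 0.999], [-0.001, 0.999, -0.052], [-1.0, -0.001, 0.002]]
ft_force: [-0.2, -0.1, 0.1]
gripper_width: 0.006
```

```bash
python3 s.py
python3 - <<'E'
from h import *
np.set_printoptions(precision=2,suppress=True)
s=readout.sense();P={}
for n in ("side","top","wrist"):
    P[n]=p=eyes.grab_frame(n);save(p,n+"5");print(n,proj(p,s["tcp_pos"]))
for lab,z in (("knob_top",120),("hub_top",88),("pin_top",104)):
    for n in P:
        o=models.spot_point(P[n],lab)
        for q in o[:1]: print(lab,n,q["uv"],round(q["score"],2),at_z(P[n],q["uv"],z))
E
```

```text
t 12.8833 p [420.56 -71.91 183.78] th -2.784 turn 3.964 R 74.1 f [-0.2 -0.1  0.1] resist 0.05 rad 0.2 w 0.5
side [255.31 230.49]
top [296.15 291.75]
wrist [278.69 256.75]
knob_top side [331.1, 271.7] 0.7 [ 456.23 -194.6   120.  ]
hub_top side [265.0, 235.8] 0.89 [488.77 -47.49  88.  ]
hub_top wrist [310.8, 275.4] 0.65 [489.37 -44.28  88.  ]
pin_top side [258.4, 261.3] 0.56 [422.61 -75.13 104.  ]
pin_top wrist [279.6, 211.4] 0.85 [416.88 -71.18 104.  ]
```

View pics/wrist5.png

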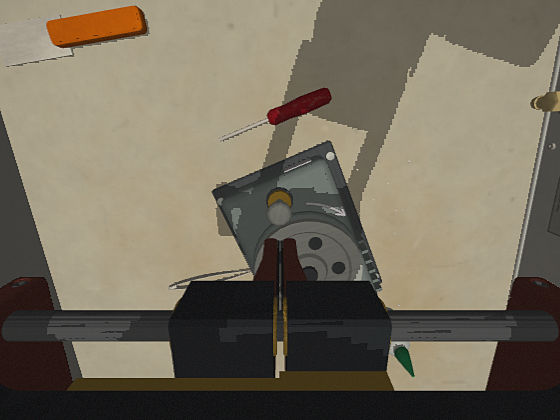

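View pics/side5.png

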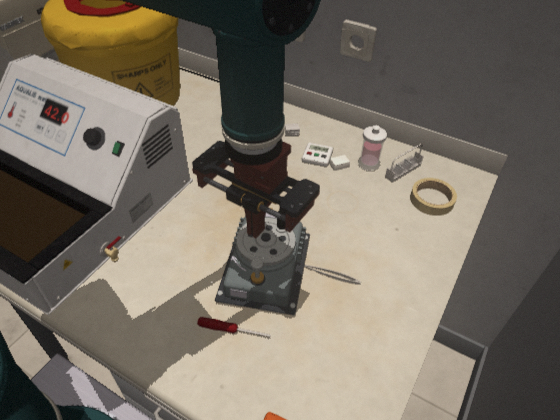

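The picture shows the pin head at (280,212), directly in front of and below the closed fingertips. The networks' knob hit in the side view, at (331,272), is the forceps, so I ignore it.

Request:
move_arm --deltas '[[[-0.15,0,-3],[0,0,0],0],[[0,0,-3],[0,0,0],0],[[0,0,-1],[0,0,0],0],[[0,0,-0.3],[0,0,0],0],[[0,0,0],[0,0,0],0],[[0,0,0],[0,0,0],0]]'

```text
time_s: 13.98
tcp_pos: [417.9, -71.8, 110.6]
orientation: [[0.001, 0.052, 0.999], [-0.0, 0.999, -0.052], [-1.0, -0.0, 0.001]]
ft_force: [-0.3, -0.3, 0.9]
gripper_width: 0.005
```

```bash
python3 s.py
python3 - <<'E'
from h import *
p=eyes.grab_frame("wrist");i=p["frame"][:,:,::-1];cv2.imwrite("pics/w6.png",cv2.resize(i[120:380,150:410],None,fx=2.3,fy=2.3,interpolation=2))
p=eyes.grab_frame("side");i=p["frame"][:,:,::-1];cv2.imwrite("pics/s6.png",cv2.resize(i[190:320,200:330],None,fx=4,fy=4,interpolation=2))
E
```

```text
t 13.9833 p [417.88 -71.77 110.65] th -2.798 turn 3.978 R 76.6 f [-0.3 -0.3  0.9] resist 0.19 rad 0.4 w 0.4
```

View pics/w6.png

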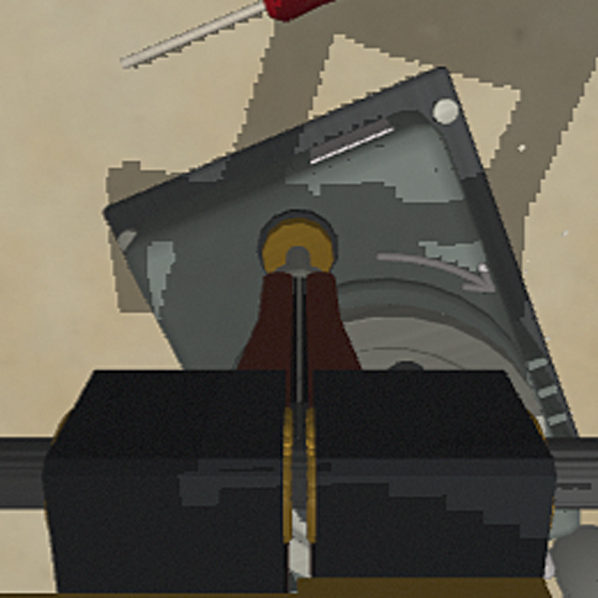

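View pics/s6.png

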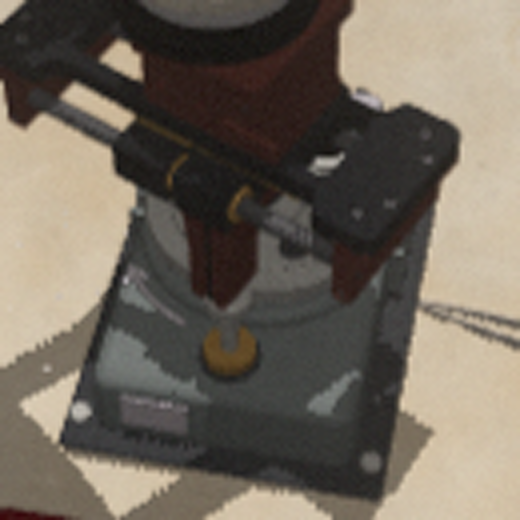

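The closed fingertips are centred over the pin head (crop 299,270), clear of the rim. Pressing down in small steps.

Request:
move_arm --deltas '[[[0.05,0,-0.3],[0,0,0],0],[[0,0,-0.2],[0,0,0],0],[[0,0,-0.1],[0,0,0],0]]'

```text
time_s: 14.33
tcp_pos: [418.1, -71.7, 104.3]
orientation: [[0.001, 0.052, 0.999], [-0.0, 0.999, -0.052], [-1.0, -0.0, 0.001]]
ft_force: [-0.1, 0.2, 2.2]
gripper_width: 0.005
```

Request:
move_arm --deltas '[[[0,0,-0.1],[0,0,0],0]]'

```text
time_s: 14.42
tcp_pos: [418.2, -71.7, 103.3]
orientation: [[0.001, 0.052, 0.999], [-0.0, 0.999, -0.052], [-1.0, -0.0, 0.001]]
ft_force: [-1.2, 0.1, 2.3]
gripper_width: 0.009
```

Request:
move_arm --deltas '[[[0,0,-0.1],[0,0,0],0]]'

```text
time_s: 14.5
tcp_pos: [418.2, -71.7, 102.3]
orientation: [[0.001, 0.052, 0.999], [-0.0, 0.999, -0.052], [-1.0, -0.0, 0.001]]
ft_force: [0.0, -0.3, 2.9]
gripper_width: 0.004
```

Request:
move_arm --deltas '[[[0,0,-0.1],[0,0,0],0]]'

```text
time_s: 14.58
tcp_pos: [418.2, -71.7, 101.3]
orientation: [[0.001, 0.052, 0.999], [-0.0, 0.999, -0.052], [-1.0, -0.0, 0.001]]
ft_force: [1.0, 0.4, 2.8]
gripper_width: 0.003
```

Contact and sliding at about 3 N. The hard-stop level would be around 100 mm, so I'm using finer steps there.

Request:
move_arm --deltas '[[[0,0,-0.06],[0,0,0],0]]'

```text
time_s: 14.67
tcp_pos: [418.1, -71.7, 100.6]
orientation: [[0.0, 0.052, 0.999], [-0.0, 0.999, -0.052], [-1.0, -0.0, 0.0]]
ft_force: [-0.2, 0.7, 3.7]
gripper_width: 0.008
```

Request:
move_arm --deltas '[[[0,0,-0.06],[0,0,0],0]]'

```text
time_s: 14.75
tcp_pos: [418.1, -71.7, 100.0]
orientation: [[0.0, 0.052, 0.999], [-0.0, 0.999, -0.052], [-1.0, -0.0, 0.0]]
ft_force: [0.2, -0.6, 2.2]
gripper_width: 0.008
```

Request:
move_arm --deltas '[[[0,0,-0.06],[0,0,0],0]]'

```text
time_s: 14.83
tcp_pos: [418.1, -71.7, 99.4]
orientation: [[0.0, 0.052, 0.999], [-0.0, 0.999, -0.052], [-1.0, -0.0, 0.0]]
ft_force: [-0.1, -0.5, 2.8]
gripper_width: 0.005
```

Request:
move_arm --deltas '[[[0,0,-0.06],[0,0,0],0]]'

```text
time_s: 14.92
tcp_pos: [418.1, -71.7, 98.8]
orientation: [[0.0, 0.052, 0.999], [-0.0, 0.999, -0.052], [-1.0, -0.0, 0.0]]
ft_force: [0.7, 0.2, 2.5]
gripper_width: 0.009
```

It has passed the stop level, so the pin is in the notch.

Request:
move_arm --deltas '[[[0,0,-0.1],[0,0,0],0],[[0,0,-0.1],[0,0,0],0]]'

```text
time_s: 15.08
tcp_pos: [418.1, -71.7, 96.7]
orientation: [[0.0, 0.052, 0.999], [-0.0, 0.999, -0.052], [-1.0, -0.0, 0.0]]
ft_force: [1.1, -1.2, 3.0]
gripper_width: 0.006
```

Request:
move_arm --deltas '[[[0,0,-0.1],[0,0,0],0],[[0,0,-0.1],[0,0,0],0]]'

```text
time_s: 15.25
tcp_pos: [418.1, -71.7, 94.7]
orientation: [[0.0, 0.052, 0.999], [-0.0, 0.999, -0.052], [-1.0, -0.0, 0.0]]
ft_force: [0.7, -0.6, 2.6]
gripper_width: 0.003
```

Request:
move_arm --deltas '[[[0,0,-0.1],[0,0,0],0],[[0,0,-0.1],[0,0,0],0]]'

```text
time_s: 15.42
tcp_pos: [418.1, -71.7, 92.7]
orientation: [[0.0, 0.052, 0.999], [-0.0, 0.999, -0.052], [-1.0, -0.0, 0.0]]
ft_force: [1.0, 0.2, 2.8]
gripper_width: 0.005
```

Request:
move_arm --deltas '[[[0,0,-0.1],[0,0,0],0]]'

```text
time_s: 15.5
tcp_pos: [418.1, -71.6, 91.7]
orientation: [[0.0, 0.052, 0.999], [-0.0, 0.999, -0.052], [-1.0, -0.0, 0.0]]
ft_force: [0.6, -0.7, 2.9]
gripper_width: 0.005
```

Request:
move_arm --deltas '[[[0,0,-0.08],[0,0,0],0]]'

```text
time_s: 15.58
tcp_pos: [418.1, -71.7, 90.9]
orientation: [[0.0, 0.052, 0.999], [-0.0, 0.999, -0.052], [-1.0, -0.0, 0.0]]
ft_force: [1.1, -0.2, 2.3]
gripper_width: 0.003
```

Request:
move_arm --deltas '[[[0,0,-0.05],[0,0,0],0]]'

```text
time_s: 15.67
tcp_pos: [418.1, -71.7, 90.4]
orientation: [[0.0, 0.052, 0.999], [-0.0, 0.999, -0.052], [-1.0, -0.0, 0.0]]
ft_force: [1.4, -0.3, 2.5]
gripper_width: 0.004
```

Request:
move_arm --deltas '[[[0,0,-0.05],[0,0,0],0]]'

```text
time_s: 15.75
tcp_pos: [418.0, -71.6, 89.9]
orientation: [[0.0, 0.052, 0.999], [-0.0, 0.999, -0.052], [-1.0, -0.0, 0.0]]
ft_force: [1.6, -0.6, 2.4]
gripper_width: 0.006
```

Request:
move_arm --deltas '[[[0,0,-0.04],[0,0,0],0]]'

```text
time_s: 15.83
tcp_pos: [418.1, -71.7, 89.6]
orientation: [[0.0, 0.052, 0.999], [-0.0, 0.999, -0.052], [-1.0, -0.0, 0.0]]
ft_force: [1.3, -0.6, 2.6]
gripper_width: 0.011
```

Request:
move_arm --deltas '[[[0,0,-0.03],[0,0,0],0]]'

```text
time_s: 15.92
tcp_pos: [418.1, -71.7, 89.3]
orientation: [[0.0, 0.052, 0.999], [-0.0, 0.999, -0.052], [-1.0, -0.0, 0.0]]
ft_force: [1.5, -0.1, 6.3]
gripper_width: 0.01
```

The force rose to 6 N at 89.3 mm, so the pin has bottomed. Withdrawing up and towards the robot.

Request:
move_arm --deltas '[[[0,0,0.3],[0,0,0],0],[[0,0,1],[0,0,0],0],[[0,0,3],[0,0,0],0],[[0,0,3],[0,0,0],0],[[0,0,4],[0,0,0],0],[[0,0,4],[0,0,0],0],[[0,4,0],[0,0,0],0],[[0,4,0],[0,0,0],0],[[0,4,0],[0,0,0],0],[[0,0,0],[0,0,0],0],[[0,0,0],[0,0,0],0]]'

```text
time_s: 16.83
tcp_pos: [416.5, 50.2, 242.0]
orientation: [[-0.002, 0.047, 0.999], [-0.0, 0.999, -0.047], [-1.0, -0.0, -0.002]]
ft_force: [0.5, -0.0, -0.4]
gripper_width: 0.007
```

```bash
python3 s.py
python3 - <<'E'
from h import *
np.set_printoptions(precision=1,suppress=True)
P={}
for n in ("side","top","wrist"):
    P[n]=p=eyes.grab_frame(n);save(p,n+"7")
for lab,z in (("knob_top",120),("pin_top",89),("oil_bottle",0),("driver",0),("forceps",0)):
    rs=[]
    for n in P:
        o=models.spot_point(P[n],lab)
        for q in o[:1]: print(lab,n,q["uv"],round(q["score"],2),at_z(P[n],q["uv"],z));rs.append(ray(P[n],q["uv"]))
    if len(rs)>1: print(" tri",tri(rs))
i=P["side"]["frame"][:,:,::-1];cv2.imwrite("pics/s7.png",cv2.resize(i[160:340,190:370],None,fx=3,fy=3,interpolation=2))
E
```

```text
t 16.8333 p [416.47  50.21 241.96] th 2.223 turn -1.043 R 121.1 f [ 0.5 -0.  -0.4] resist -0.38 rad -0.3 w 0.6
knob_top side [279.8, 211.9] 0.67 [528.6 -54.9 120. ]
knob_top top [281.7, 230.6] 0.56 [523.  -53.9 120. ]
 tri [523.5 -55.4 124.4]
pin_top side [254.6, 269.2] 0.64 [414.4 -72.3  89. ]
pin_top top [293.3, 294.3] 0.42 [422.4 -72.3  89. ]
pin_top wrist [174.1, 198.6] 0.77 [415.5 -68.8  89. ]
 tri [419.5 -71.3  82. ]
oil_bottle side [252.6, 209.5] 0.6 [603.1  55.3   0. ]
driver side [235.6, 333.0] 0.85 [335.4 -81.3   0. ]
driver top [291.3, 342.9] 0.65 [341.8 -71.5   0. ]
driver wrist [184.3, 125.2] 0.65 [337.9 -74.1   0. ]
 tri [339.9 -75.5 -11.1]
forceps side [331.9, 274.7] 0.63 [ 536.  -170.5    0. ]
forceps wrist [138.5, 260.7] 0.62 [ 531.2 -172.2    0. ]
 tri [ 531.4 -171.1    3.5]
```

View pics/s7.png

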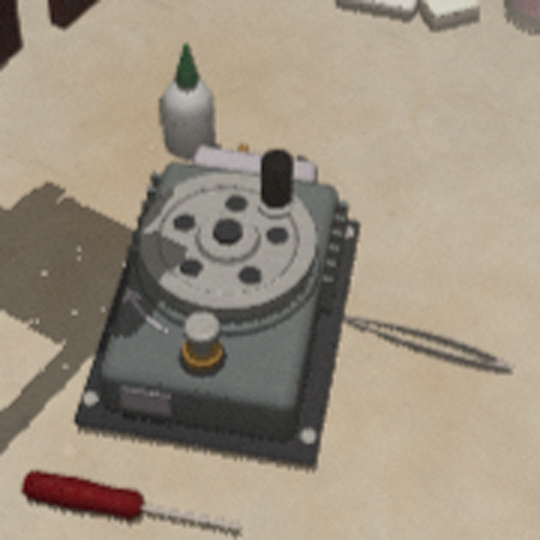

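View pics/wrist7.png

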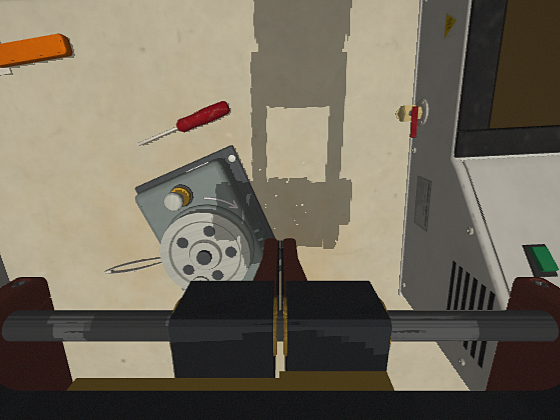

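The pin head moved from row 261 to 269 in the side view and now stands close above its collar. The knob points to +x at (280,212), and the bystanders look unmoved.

Run:
```python
from h import *
p=eyes.grab_frame("side")
for z in (104,93,89): print(z,proj(p,(419,-72,z)))
import bench; print(bench.sign_off())
```

```text
104 [255.71154537 261.98055128]
93 [255.82364971 265.88379978]
89 [255.86386521 267.284023  ]
the job is handed in; nothing more can be done
None
```

I turned the flywheel past its stiff spot, pressed the lock pin home and handed the job in at about 17 s of the 67 s allowed.

- **Turning:** I gripped the knob and turned the wheel slowly clockwise. The resistance rose to about 12.5 N at roughly 1.3 rad of turn, then fell away. I stopped about 0.14 rad past the peak. When I backed the arm off, the force dropped to near zero and the wheel stayed put.
- **Locking:** With closed fingers I pressed the pin down at about 3 N. It passed the 4 mm stop level without catching and bottomed at 89.3 mm. The highest wrist reading while pressing was about 6 N.
- **Last checks:**
  - **Pin:** In the side view its head was at row 268–269, against 267 expected when home and 262 when out.
  - **Knob:** It is about 50 mm from where it started.
  - **Arm:** It is clear of everything.
  - **Bystanders:** The bottle and screwdriver were found within about 5 mm of their first positions, and the forceps within 6–10 mm. That is about the scatter of the measurements.

**Checks that disagreed:**
- Held still just past the peak, the force read 4–6 N instead of plain drag, until I backed the arm off.
- The combined camera estimate put the pin top at 82 mm, which is lower than it can go. I trusted the arm's height reading and the side view instead.
- The network once reported the forceps as the knob, which I ignored.

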